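# Weigh a spare eyepiece on the bench balance

### The arm

A 6-joint arm with a two-finger parallel gripper is mounted at the origin on a cart in front of the work surface, level with it; the furniture and walls round the work are solid. World frame = base frame: x ahead of the robot, y to its left, z up, the work surface at z = 0. Lengths are in mm, angles in rad, forces in N, time in s.
With the tool pointing down it reaches from about 325 to 875 mm from the base axis. Payload 4.4 kg.
Tool frame: the origin (TCP) lies where the fingers leave the gripper's body, on its centre line; the fingertips stand 73 mm ahead of it and the grasp point (between the pads) lies arm.grasp_offset ahead of it (arm.grasp_offset is the distance from the TCP to the grasp point, in mm); z points along the fingers, y is the direction in which the jaws open and shut (so a half turn about z gives the same grasp; the last joint's range is limited). The gripper opens to 85 mm and grips with 20 to 120 N. Pads are 22 mm wide; open, the fingers measure 114 mm over their backs; the gripper's body (76 mm by 85 mm) begins 54 mm behind the grasp point. The pads swing forward as they close: fully open they stand 13 mm farther back than shut.
Start: joints at [-1.298, 0.207, 1.542, -0, 1.393, -0.15], TCP at [236.444, -524.139, 303.882] pointing down, gripper open.
Joint ranges: [-2.73, 2.73], [-0.86, 2.22], [0.23, 2.46], [-1.11, 4.25], [0.08, 2.63], [-2.82, 2.82]. Speed limits (rad/s): [2.79, 2.79, 3.14, 3.14, 3.14, 3.14].

### API

Orientations are given as a 3x3 rotation matrix whose columns are the frame's x, y, z axes.
In Python, from rig import arm gives the robot as it stands. The module is installed in compiled form; this text tells all that it offers.
- The arm moves only by the tool move_arm, never from a script. Its argument "steps" is a list of rows, each a list of 3 entries, a list of its own where there are three numbers: the shift along the tool's x, y, z in units of 50 mm (1.0 is 50 mm), then the turn, a rotation vector about the tool's x, y, z in units of 6 degrees (1.0 is 6 degrees), then the gripper command: -1 is fully open, 1 is shut, values between are in proportion. In form: [[[dx, dy, dz], [ax, ay, az], gripper], ...]. A call has exactly 10 rows; each row is the pose to reach, as a shift and turn from the pose measured when the call began, along the tool's axes at that moment; what a row does not reach only later rows make up. A row lasts 1/10 s, in which the tool goes at most 50 mm and 8.59 degrees, less where a joint would pass 70% of its speed; a pose out of reach is approached as far as the arm can. A call with a gripper value outside its range is refused whole. The fingers move at their own pace and stop on an object; "force" is the grip in N (left out, the last holds). Time passes only in rows, so rows that repeat a pose let the fingers close, or fill a call up. It gives the time, the measured TCP pose, the force and the opening at its end, in the units of the state.
- arm.get_obs(): the state, without advancing time (a new reading comes with each control period).
- arm.snapshot(name): name is "scene" or "top" or "wrist"; returns the picture (420x560x3 uint8, blue, green, red); there is no depth.
- arm.calibration(name): a dict with "camera_matrix" (3x3 intrinsics, pixels), "R" (3x3) and "t" (3): a world point X has camera coordinates R X + t; the wrist camera has in their place "tool_from_camera" (4x4, takes a point from camera to tool coordinates, whose origin is the TCP and whose axes are the flange's). Camera axes: x right, y down, z forward; pixel columns grow to the right and rows downward; lengths in mm; the calibration is good to about 2 mm. A picture is of the moment at which its call begins: read the wrist's pose just before it. calibration takes no time and is no camera call.
- arm.finish_job(): hands the job in, once; it reports no verdict.
The state is a dict: "time": time; "joint_pos": joint angles; "qvel": joint speeds; "joint_torque": joint torques, N m; "ee_pos": TCP position; "ee_rot": TCP orientation; "contact_force": force on the tool from outside, world axes, zero at the start; "torque": the same for the moment, N m; "finger_gap": finger opening in mm.
Only numpy, scipy, OpenCV 4.12 (cv2) and the standard library are available. Lean on these libraries where they do the work, as an engineer would, in place of code of your own. Each camera call takes 0.05 s, during which the arm holds its last target. There are 200 camera calls.

### The job

Weigh the spare microscope eyepiece on the bench balance. While the pan is still empty, press the long zero key until you feel it take firm pressure; then stand the eyepiece upright on its narrow barrel near the middle of the pan, let go of it gently so that it stays still, and press the square log key in the same way, leaving the eyepiece standing on the pan. Hold each key briefly but do not lean hard on it, keep off the round power key, do not drop or tip the eyepiece or log without it, do not zero again with it on the pan, and leave the other things where they are.

Things in the scene. Friction and masses are not known exactly. Their poses are not given: they have to be found in the camera images.
- balance: Bench balance, white plastic casing 240 (x) x 190 (y) mm, 45 mm high, fixed to the bench; origin under its centre on the bench. Its -x side is the front, facing the robot within 0.3 rad: a grey panel with three light grey keys in a row, round power key at +y (left), long zero key in the middle, square log key at -y (right); behind the keys a dark-framed display, 47 mm above the bench, then the round steel pan. The panel is 45.5 mm high.
- pan: Round bright steel weighing pan, 110 mm across, flat and rigid; origin at the centre of its top face, 62 mm above the bench, at (42, 0) mm in the balance's x, y; z up.
- zero_key: Long light grey membrane key in the middle, 18 (x) x 44 (y) mm; its origin is the centre of its top face, 48.5 mm above the bench and 3 mm proud of the panel, at (-94, 0) mm in the balance's x, y; axes as the balance's. Near-travelless: spring 4 N per mm, hard stop after 1.8 mm; it registers at 4 N held for 0.15 s (aim for 5 to 12 N, held 0.3 s); more than 30 N breaks it. A keypad neighbour lies 62 mm away, centre to centre.
- log_key: Square light grey membrane key on the right, 20 x 20 mm; its origin is the centre of its top face, 48.5 mm above the bench and 3 mm proud of the panel, at (-94, -62) mm in the balance's x, y; axes as the balance's. Near-travelless: spring 4 N per mm, hard stop after 1.8 mm; it registers at 4 N held for 0.15 s (aim for 5 to 12 N, held 0.3 s); more than 30 N breaks it. A keypad neighbour lies 62 mm away, centre to centre.
- power_key: Round light grey membrane key on the left, 18 mm across, not to be pressed; its origin is the centre of its top face, 48.5 mm above the bench and 3 mm proud of the panel, at (-94, 62) mm in the balance's x, y; axes as the balance's. Near-travelless: spring 4 N per mm, hard stop after 1.8 mm; it switches off above 2 N.
- eyepiece: Spare microscope eyepiece, 70 mm tall, 0.10 to 0.18 kg, top-heavy, standing upright and loose on the bench: narrow bright steel barrel 23 mm across from 0 to 30 mm height, then a wide black head 33 mm across from 30 to 56 mm (grip it here), then a black rubber eyecup 29 to 33 mm across up to 70 mm. Origin at the centre of the barrel's flat foot, z along its axis (up). It tips over beyond about 14 degrees.
- spare_objective: Bystander, loose: spare microscope objective, white with a tapered nose, 26 mm across, 46 mm tall, origin under its foot. It, the eyepiece and the can stand left of the balance, at least 75 mm apart, in any order.
- objective_can: Bystander, loose: black screw-lid can, 41 mm across, 59 mm tall, origin under its foot.
- loupe: Bystander, loose: black waisted eye loupe, 35 mm across, 30 mm tall, origin under its foot, farther back on the left.
Mind the look-alikes: they are no part of the job. Leave any blue or yellow look-alike of the eyepiece alone.

How it is judged (in metres and radians):
On the way, in this order (a step that is already met when the one before it is completed fails the run):
1. zero key pressed with at least 4 N for 0.15 s while nothing touches the pan (contact force between zero_key and anything else above 4 N and contact force between pan and anything else below 0.2 N), for 0.15 s.
2. eyepiece stands upright on the pan, released, and stays still for 0.5 s (horizontal distance between eyepiece and pan below 0.035 m and z of eyepiece in the frame of pan between -0.003 and 0.003 m and angle between eyepiece's own z axis and vertical below 0.08 rad and linear speed of eyepiece below 0.015 m/s and angular speed of eyepiece below 0.15 rad/s and contact force between each of the arm, the fingers and eyepiece below 0.05 N), for 0.5 s.
3. log key pressed with at least 4 N for 0.15 s while the eyepiece stands still on the pan (all of step 2 and contact force between log_key and anything else above 4 N), for 0.15 s.
At the end, for the whole second after the job is handed in: the eyepiece stands free and still on its barrel on the pan: foot within 35 mm of the pan's centre and 3 mm of its surface, leaning less than 0.08 rad; the log key is released; the objective, the can and the loupe are within 20 mm of where they stood (all of step 2 and contact force between log_key and anything else below 0.5 N and distance of each of spare_objective, objective_can, loupe from where it was at the start of the episode below 0.02 m); the robot touches nothing.
It fails at once if a key is pressed with more than 30 N (contact force between any of zero_key, log_key and anything else above 30 N).
It fails at once if the round power key is pressed (more than 2 N) (contact force between power_key and anything else above 2 N).
It fails at once if the log key is pressed (more than 3 N) while the eyepiece is not on the pan, or the zero key while it is ((contact force between log_key and anything else above 3 N and horizontal distance between eyepiece and pan above 0.055 m) or (contact force between zero_key and anything else above 3 N and horizontal distance between eyepiece and pan below 0.055 m)).
It fails at once if the eyepiece is dropped (falls freely for more than about 6 mm) or tips over (more than 0.5 rad) ((contact force between eyepiece and anything else below 0.02 N and linear speed of eyepiece above 0.35 m/s) or angle between eyepiece's own z axis and vertical above 0.5 rad).
It fails at once if the objective, the can or the loupe is moved by more than 20 mm or knocked over (distance of any of spare_objective, objective_can, loupe from where it was at the start of the episode above 0.02 m or angle between any of spare_objective, objective_can, loupe's own z axis and vertical above 0.5 rad).
It also fails if it takes over 64 s, if anything falls off the work surface, if the arm or the gripper's body presses on something with over 40 N, if the wrist force passes 120 N, or if a joint passes its speed limit or range.

## Working session

There is one attempt and no reset: what is moved stays moved. The work goes in short steps, Python scripts to look and compute and a tool call to move; the robot and the scene stay as the last step left them, time stands still between calls to the robot, and variables do not carry over. Pictures are saved under pics/ and viewed, about 8 in all and at most 12, crops included, and the job is handed in when it is done.

Besides the shell and the picture viewer there is one more tool, called after ">>>" as name([rows], argument=value, ...), one row to a line, values as JSON. move_arm: Moves the arm, as the interface text tells. Its arguments: {"type":"object","properties":{"steps":{"type":"array"},"force":{"type":"number"}},"required":["steps"]}

```bash
mkdir -p pics; cat > h.py <<'E'
import numpy as np,cv2
from rig import arm
def snap(n,f):
    im=arm.snapshot(n); cv2.imwrite('pics/'+f,im); return im
def ray(n,uv,obs=None):
    c=arm.calibration(n); K=np.array(c['camera_matrix'])
    d=np.linalg.inv(K)@np.array([uv[0],uv[1],1.])
    if 'R' in c:
        R=np.array(c['R']);t=np.array(c['t']).ravel(); return -R.T@t, R.T@d
    T=np.array(c['tool_from_camera']);Re=np.array(obs['ee_rot']);p=np.array(obs['ee_pos'])
    return Re@T[:3,3]+p, Re@(T[:3,:3]@d)
def onz(n,uv,z,obs=None):
    o,d=ray(n,uv,obs); return o+d*(z-o[2])/d[2]
def proj(n,X,obs=None):
    c=arm.calibration(n);K=np.array(c['camera_matrix']);X=np.array(X,float)
    if 'R' in c: x=np.array(c['R'])@X+np.array(c['t']).ravel()
    else:
        T=np.array(c['tool_from_camera']);Re=np.array(obs['ee_rot'])
        x=T[:3,:3].T@(Re.T@(X-np.array(obs['ee_pos']))-T[:3,3])
    x=K@x; return x[:2]/x[2]
E
python3 - <<'E'
from h import *
o=arm.get_obs();print(o['time'],o['ee_pos'],np.round(o['ee_rot'],3),o['finger_gap'],arm.grasp_offset)
snap('top','top1.png');snap('scene','scene1.png')
for n in('top','scene','wrist'):print(arm.calibration(n))
E
```

```text
0.0 [ 236.28887312 -523.56965735  302.69095494] [[ 0.912  0.411 -0.001]
 [ 0.411 -0.912  0.002]
 [ 0.    -0.002 -1.   ]] 85.52940043441886 53.900000000000006
{'camera_matrix': array([[439.95159   ,   0.        , 284.06548065],
       [  0.        , 439.95159   , 211.65580828],
       [  0.        ,   0.        ,   1.        ]]), 'R': array([[-0.01047878, -0.99994318, -0.0019587 ],
       [-0.99675979,  0.0106016 , -0.07973409],
       [ 0.07975033,  0.00111684, -0.99681424]]), 't': array([  85.30350776,  573.17617471, 1005.19949945])}
{'camera_matrix': array([[436.79272918,   0.        , 278.23994215],
       [  0.        , 436.79272918, 205.86221794],
       [  0.        ,   0.        ,   1.        ]]), 'R': array([[-0.82313112, -0.56768464,  0.01375919],
       [-0.39748873,  0.55870798, -0.72790666],
       [ 0.40553406, -0.60463175, -0.68553817]]), 't': array([530.36126354, 251.18440009, 834.49366477])}
{'camera_matrix': array([[365.08335973,   0.        , 284.45944041],
       [  0.        , 365.08335973, 209.72321414],
       [  0.        ,   0.        ,   1.        ]]), 'tool_from_camera': array([[ 1.28763110e-03, -9.60693756e-01, -2.77607366e-01,
         7.05111505e+01],
       [ 9.99998449e-01,  1.57063397e-03, -7.97057892e-04,
         7.17971135e-01],
       [ 1.20174810e-03, -2.77605909e-01,  9.60694288e-01,
        -6.90152032e+01],
       [ 0.00000000e+00,  0.00000000e+00,  0.00000000e+00,
         1.00000000e+00]])}
```

View pics/top1.png

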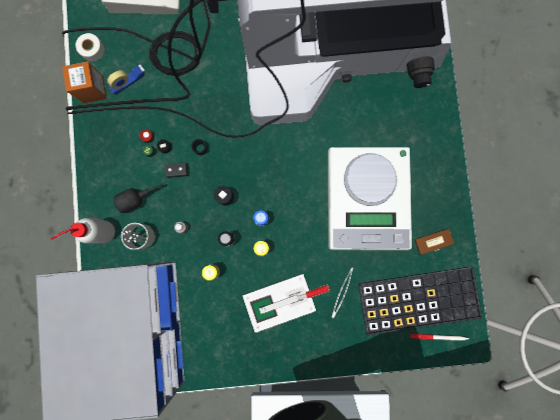

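View pics/scene1.png

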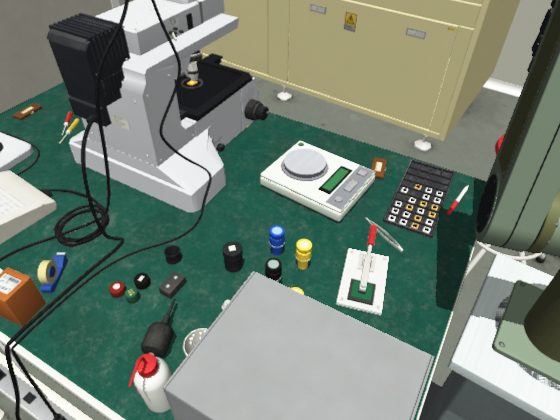

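The top picture shows the balance at about (370,198). The keys run from power (345,239) through zero (371,239) to log (399,239).

Things that could be taken for the eyepiece, in the top picture:
- black (226,239), with a grey lens top
- black (223,195), with a white label, probably the can
- black ring (200,146), the loupe
- blue (261,217)
- yellow (261,247)
- yellow (209,272)
- white (180,227), the objective

My choice is (226,239). I'll check it in one close crop.

```bash
python3 - <<'E'
from h import *
t=cv2.imread('pics/top1.png');s=cv2.imread('pics/scene1.png')
a=cv2.resize(t[130:290,165:285],None,fx=3.3,fy=3.3,interpolation=2)
b=cv2.resize(s[200:310,200:325],None,fx=3,fy=3,interpolation=2)
c=np.zeros((530,790,3),np.uint8);c[:a.shape[0],:a.shape[1]]=a;c[:b.shape[0],400:400+b.shape[1]]=b[:,:390]
cv2.imwrite('pics/crop1.png',c)
for n,uv,z in(('can',(223,195),59),('eye',(226,239),70),('blue',(261,217),70),('yel',(261,247),70),('obj',(180,227),46),('loupe',(200,146),30),('power',(345,239),48.5),('zero',(371,239),48.5),('log',(399,239),48.5),('pan',(371,179),62)):print(n,onz('top',uv,z).round())
# casing corners
g=cv2.cvtColor(t,cv2.COLOR_BGR2HSV);m=((g[...,1]<40)&(g[...,2]>150)).astype(np.uint8)*255;m[:140]=0;m[260:]=0;m[:,:315]=0;m[:,425:]=0
k=max(cv2.findContours(m,0,2)[0],key=cv2.contourArea);r=cv2.minAreaRect(k);print(r);bx=cv2.boxPoints(r)
P=[onz('top',p,45)[:2] for p in bx];print(np.round(P));print(np.mean(P,0),[np.linalg.norm(P[i]-P[i-1]) for i in range(4)],[np.arctan2(*(P[i]-P[i-1])[::-1]) for i in range(4)])
E
```

```text
can [610. 217.  59.]
eye [511. 209.  70.]
blue [559. 131.  70.]
yel [492. 131.  70.]
obj [540. 317.  46.]
loupe [730. 275.  30.]
power [508. -58.  48.]
zero [ 508. -117.   48.]
log [ 507. -181.   48.]
pan [ 643. -118.   62.]
((369.5, 198.0), (102.0, 83.0), 90.0)
[[ 721.  -24.]
 [ 719. -216.]
 [ 484. -208.]
 [ 486.  -20.]]
[ 602.68407586 -116.88695824] [np.float64(235.14360673856063), np.float64(191.91234932161944), np.float64(235.11015589310864), np.float64(188.38000972015453)] [np.float64(-0.018439717359409177), np.float64(-1.5817251297036767), np.float64(3.1081257558720417), np.float64(1.5603268593816197)]
```

View pics/crop1.png

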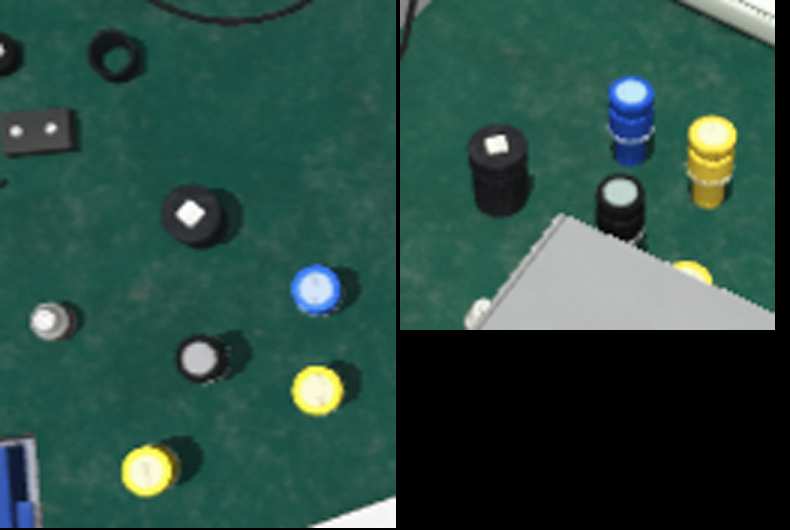

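The crop confirms the choice. The black body with a grey lens and a bright barrel, at crop (200,358), is the eyepiece at about (511,209). The can has a white diamond on its lid, and the blue and yellow ones are look-alikes. Next I go above the zero key with the gripper shut.

>>> move_arm([
  [[0.4,-0.25,0.1],[0,0,0.2],1],
  [[1.3,-0.8,0.3],[0,0,0.6],1],
  [[2.2,-1.4,0.6],[0,0,1.1],1],
  [[3.1,-1.9,0.8],[0,0,1.5],1],
  [[4.0,-2.5,1.0],[0,0,2.0],1],
  [[4.9,-3.1,1.2],[0,0,2.4],1],
  [[5.8,-3.6,1.4],[0,0,2.9],1],
  [[6.7,-4.2,1.6],[0,0,3.3],1],
  [[7.5,-4.7,1.8],[0,0,3.7],1],
  [[8.3,-5.2,2.0],[0,0,4.05],1],
], force=30)

```text
time: 1.1
ee_pos: [494.1, -135.0, 208.2]
ee_rot: [[1.0, -0.002, -0.001], [-0.002, -1.0, 0.002], [-0.001, -0.002, -1.0]]
contact_force: [0.4, -0.4, -0.4]
finger_gap: 0.0
```

>>> move_arm([
  [[0,0,0],[0,0,0],1],
  [[0,0,0],[0,0,0],1],
  [[0,0,0],[0,0,0],1],
  [[0,0,0],[0,0,0],1],
  [[0,0,0],[0,0,0],1],
  [[0,0,0],[0,0,0],1],
  [[0,0,0],[0,0,0],1],
  [[0,0,0],[0,0,0],1],
  [[0,0,0],[0,0,0],1],
  [[0,0,0],[0,0,0],1],
])

```text
time: 2.1
ee_pos: [494.1, -134.9, 208.2]
ee_rot: [[1.0, -0.002, -0.001], [-0.002, -1.0, 0.002], [-0.001, -0.002, -1.0]]
contact_force: [-0.2, 0.4, 0.3]
finger_gap: 0.1
```

```bash
python3 - <<'E'
from h import *
o=arm.get_obs();print(o['time'],o['ee_pos'],np.round(o['ee_rot'],3),o['finger_gap'],o['contact_force'])
im=snap('wrist','w1.png')
for n,X in(('power',[508,-58,48.5]),('zero',[508,-117,48.5]),('log',[507,-181,48.5]),('tip',np.array(o['ee_pos'])+np.array(o['ee_rot'])[:,2]*73)):print(n,proj('wrist',X,o).round())
E
```

```text
2.1 [ 494.08279905 -134.93586254  208.1781917 ] [[ 1.    -0.002 -0.001]
 [-0.002 -1.     0.002]
 [-0.001 -0.002 -1.   ]] 0.1346002884368721 [-0.18026401  0.38320932  0.32422562]
power [165. 196.]
zero [256. 196.]
log [356. 197.]
tip [283. 276.]
```

View pics/w1.png

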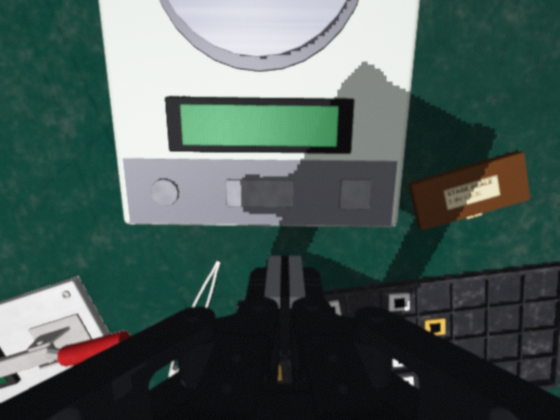

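The wrist picture shows power at (165,192), zero at (260,192) and log at (356,194), so the zero key is at about (510,-119).

>>> move_arm([
  [[0.1,-0.1,0.2],[0,0,0],1],
  [[0.2,-0.2,0.5],[0,0,0],1],
  [[0.32,-0.32,0.8],[0,0,0],1],
  [[0.32,-0.32,1.1],[0,0,0],1],
  [[0.32,-0.32,1.3],[0,0,0],1],
  [[0.32,-0.32,1.45],[0,0,0],1],
  [[0.32,-0.32,1.55],[0,0,0],1],
  [[0.32,-0.32,1.6],[0,0,0],1],
  [[0.32,-0.32,1.6],[0,0,0],1],
  [[0.32,-0.32,1.6],[0,0,0],1],
])

```text
time: 3.15
ee_pos: [510.4, -119.0, 128.7]
ee_rot: [[1.0, -0.002, 0.0], [-0.002, -1.0, 0.002], [0.0, -0.002, -1.0]]
contact_force: [0.6, -1.3, -0.2]
finger_gap: -0.1
```

```bash
python3 - <<'E'
from h import *
o=arm.get_obs();print(o['time'],o['ee_pos'],o['contact_force'])
im=snap('wrist','w2.png')
for n,X in(('zero',[510,-119,48.5]),('log',[509,-181,48.5])):print(n,proj('wrist',X,o).round())
E
```

```text
3.15 [ 510.44195357 -119.02533114  128.72337071] [ 0.61077236 -1.34985283 -0.17676274]
zero [283. 270.]
log [422. 272.]
```

View pics/w2.png

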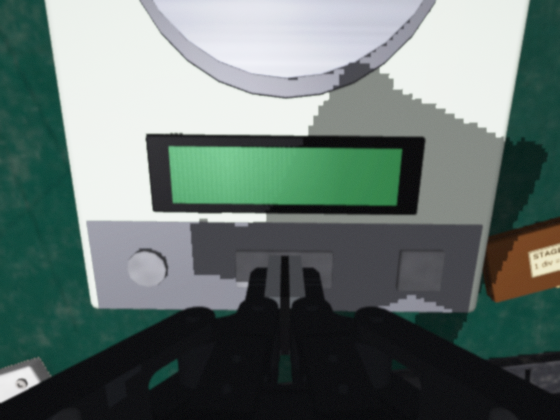

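Fingertips are centred over the zero key, which spans columns 237–333, and log is at (421,271), which agrees with the prediction. Now I descend slowly.

>>> move_arm([
  [[0,0,0.03],[0,0,0],1],
  [[0,0,0.06],[0,0,0],1],
  [[0,0,0.09],[0,0,0],1],
  [[0,0,0.11],[0,0,0],1],
  [[0,0,0.12],[0,0,0],1],
  [[0,0,0.13],[0,0,0],1],
  [[0,0,0.14],[0,0,0],1],
  [[0,0,0.15],[0,0,0],1],
  [[0,0,0.15],[0,0,0],1],
  [[0,0,0.15],[0,0,0],1],
])

```text
time: 4.2
ee_pos: [510.5, -119.0, 121.4]
ee_rot: [[1.0, -0.002, 0.001], [-0.002, -1.0, 0.002], [0.001, -0.002, -1.0]]
contact_force: [0.2, -0.3, -0.1]
finger_gap: -0.1
```

>>> move_arm([
  [[0,0,0.01],[0,0,0],1],
  [[0,0,0.01],[0,0,0],1],
  [[0,0,0.02],[0,0,0],1],
  [[0,0,0.02],[0,0,0],1],
  [[0,0,0.03],[0,0,0],1],
  [[0,0,0.03],[0,0,0],1],
  [[0,0,0.03],[0,0,0],1],
  [[0,0,0.03],[0,0,0],1],
  [[0,0,0.03],[0,0,0],1],
  [[0,0,0.03],[0,0,0],1],
])

```text
time: 5.2
ee_pos: [510.6, -119.0, 120.0]
ee_rot: [[1.0, -0.002, 0.001], [-0.002, -1.0, 0.001], [0.001, -0.001, -1.0]]
contact_force: [-1.5, 0.8, 3.4]
finger_gap: -0.3
```

>>> move_arm([
  [[0,0,0.01],[0,0,0],1],
  [[0,0,0.02],[0,0,0],1],
  [[0,0,0.03],[0,0,0],1],
  [[0,0,0.03],[0,0,0],1],
  [[0,0,0.03],[0,0,0],1],
  [[0,0,0.03],[0,0,0],1],
  [[0,0,0.03],[0,0,0],1],
  [[0,0,0.03],[0,0,0],1],
  [[0,0,0.03],[0,0,0],1],
  [[0,0,0.03],[0,0,0],1],
])

```text
time: 6.2
ee_pos: [510.7, -119.1, 119.3]
ee_rot: [[1.0, -0.002, 0.001], [-0.002, -1.0, 0.001], [0.001, -0.001, -1.0]]
contact_force: [-3.5, 1.9, 10.1]
finger_gap: -0.1
```

The zero key took about 10 N. Now I lift and go above the eyepiece with the gripper part open.

>>> move_arm([
  [[0,0,-0.1],[0,0,0],1],
  [[0,0,-0.5],[0,0,0],1],
  [[0,0,-1.0],[0,0,0],1],
  [[0,-0.6,-1.4],[0,0,0],-0.5],
  [[0,-1.4,-1.6],[0,0,0],-0.5],
  [[0,-2.3,-1.8],[0,0,0],-0.5],
  [[0,-3.2,-1.8],[0,0,0],-0.5],
  [[0,-4.1,-1.8],[0,0,0],-0.5],
  [[0,-5.0,-1.8],[0,0,0],-0.5],
  [[0,-5.7,-1.8],[0,0,0],-0.5],
])

```text
time: 7.2
ee_pos: [510.5, 168.2, 209.2]
ee_rot: [[1.0, -0.001, 0.0], [-0.001, -1.0, 0.002], [0.0, -0.002, -1.0]]
contact_force: [0.5, -0.3, -0.1]
finger_gap: 64.0
```

```bash
python3 - <<'E'
from h import *
o=arm.get_obs();print(o['time'],o['ee_pos'],o['contact_force'],o['finger_gap'],o['joint_pos'])
im=snap('wrist','w3.png')
for n,X in(('eye',[511,209,70]),('foot',[511,209,0])):print(n,proj('wrist',X,o).round())
E
```

```text
7.2 [510.50511211 168.21995996 209.18434662] [ 0.45726007 -0.32217611 -0.09920542] 64.03992993111436 [0.15645775 0.22577683 1.72704655 0.00185206 1.18827647 1.72718569]
eye [216. 226.]
foot [232. 197.]
```

View pics/w3.png

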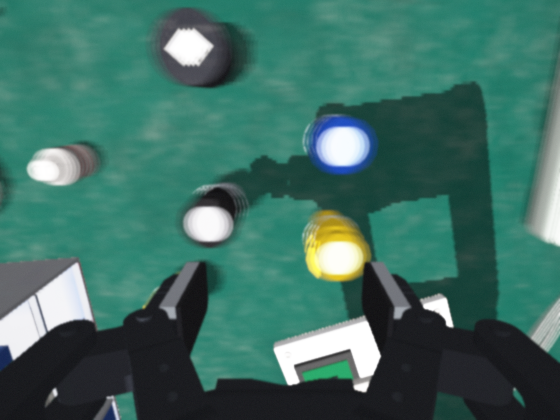

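The eyepiece lens is at about (208,224) in a blurred picture, with neighbours well clear. I centre over it and look again once still.

>>> move_arm([
  [[0,-0.3,0.2],[0,0,0],-0.5],
  [[0,-0.6,0.4],[0,0,0],-0.5],
  [[0,-0.85,0.6],[0,0,0],-0.5],
  [[0,-0.85,0.7],[0,0,0],-0.5],
  [[0,-0.85,0.7],[0,0,0],-0.5],
  [[0,-0.85,0.7],[0,0,0],-0.5],
  [[0,-0.85,0.7],[0,0,0],-0.5],
  [[0,-0.85,0.7],[0,0,0],-0.5],
  [[0,-0.85,0.7],[0,0,0],-0.5],
  [[0,-0.85,0.7],[0,0,0],-0.5],
])

```text
time: 8.25
ee_pos: [510.4, 214.9, 174.9]
ee_rot: [[1.0, 0.002, 0.001], [0.002, -1.0, 0.006], [0.001, -0.006, -1.0]]
contact_force: [-0.7, 0.1, -0.4]
finger_gap: 64.0
```

```bash
python3 - <<'E'
from h import *
o=arm.get_obs();print(o['time'],o['ee_pos'])
im=snap('wrist','w4.png');h=cv2.cvtColor(im,cv2.COLOR_BGR2HSV)
print('pred',proj('wrist',[511,209,70],o).round())
m=((h[...,1]<60)&(h[...,2]>110)).astype(np.uint8)
n,l,s,c=cv2.connectedComponentsWithStats(m)
for i in range(1,n):
    if s[i,4]>300:print(s[i],c[i].round(),onz('wrist',c[i],69,o).round(1))
E
```

```text
8.25 [510.38047087 214.88390664 174.91312078]
pred [296. 247.]
[ 258   12   44   48 1183] [280.  35.] [610.2 217.3  69. ]
[ 439  132   46   45 1636] [461. 154.] [558.7 130.9  69. ]
[  84  153   48   45 1632] [107. 175.] [547.7 301.4  69. ]
[   0  157   35   84 2107] [ 14. 200.] [535.1 349.7  69. ]
[ 272  224   45   42 1480] [294. 245.] [512.1 209.9  69. ]
[160 262  38  57 677] [178. 289.] [486.2 272.   69. ]
[373 263  37  56 656] [392. 290.] [486.6 158.   69. ]
[ 424  266   42   38 1244] [444. 284.] [490.  130.4  69. ]
[  80  281   47   51 1314] [107. 310.] [473.6 311.3  69. ]
[508 318  27  24 310] [524. 327.] [464.4  84.   69. ]
[212 352  39  28 890] [231. 366.] [437.9 245.1  69. ]
[332 357  46  36 864] [358. 374.] [433.2 172.9  69. ]
[433 391  44  29 915] [451. 407.] [410.1 116.7  69. ]
[ 94 392  44  28 889] [118. 408.] [407.7 313.7  69. ]
```

View pics/w4.png

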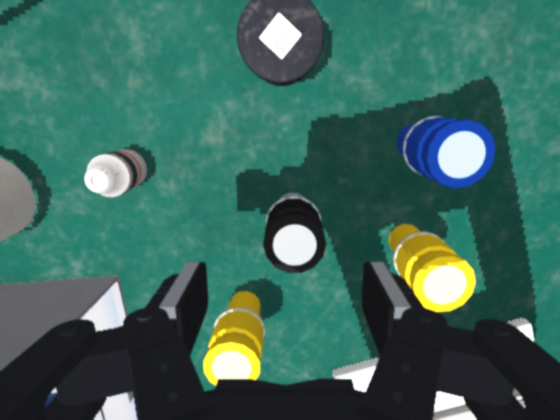

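Eyepiece is at (512,209.5), with both yellow look-alikes and the can clear of the fingers. I descend and grip.

>>> move_arm([
  [[0.03,0.11,0.0],[0,0,0],-0.5],
  [[0.03,0.11,0.0],[0,0,0],-0.5],
  [[0.03,0.11,0.3],[0,0,0],-0.5],
  [[0.03,0.11,0.6],[0,0,0],-0.5],
  [[0.03,0.11,0.9],[0,0,0],-0.5],
  [[0.03,0.11,1.2],[0,0,0],-0.5],
  [[0.03,0.11,1.4],[0,0,0],-0.5],
  [[0.03,0.11,1.56],[0,0,0],-0.5],
  [[0.03,0.11,1.56],[0,0,0],-0.5],
  [[0.03,0.11,1.56],[0,0,0],-0.5],
])

```text
time: 9.3
ee_pos: [512.1, 210.0, 96.9]
ee_rot: [[1.0, 0.002, 0.001], [0.002, -1.0, 0.006], [0.001, -0.006, -1.0]]
contact_force: [-0.4, -1.2, 0.6]
finger_gap: 63.9
```

>>> move_arm([
  [[0,0,0],[0,0,0],-0.4],
  [[0,0,0],[0,0,0],-0.3],
  [[0,0,0],[0,0,0],-0.2],
  [[0,0,0],[0,0,0],-0.1],
  [[0,0,0],[0,0,0],0.0],
  [[0,0,0],[0,0,0],0.1],
  [[0,0,0],[0,0,0],0.2],
  [[0,0,0],[0,0,0],0.3],
  [[0,0,0],[0,0,0],0.5],
  [[0,0,0],[0,0,0],0.5],
], force=30)

```text
time: 10.3
ee_pos: [512.2, 210.0, 97.0]
ee_rot: [[1.0, 0.002, 0.001], [0.002, -1.0, 0.006], [0.001, -0.006, -1.0]]
contact_force: [-0.9, -0.0, 2.2]
finger_gap: 32.1
```

Gripped at 32 mm. I lift gently and check the load.

>>> move_arm([
  [[0,0,-0.02],[0,0,0],0.6],
  [[0,0,-0.06],[0,0,0],0.6],
  [[0,0,-0.15],[0,0,0],0.6],
  [[0,0,-0.3],[0,0,0],0.6],
  [[0,0,-0.5],[0,0,0],0.6],
  [[0,0,-0.8],[0,0,0],0.6],
  [[0,0,-1.2],[0,0,0],0.6],
  [[0,0,-1.6],[0,0,0],0.6],
  [[0,0,-1.9],[0,0,0],0.6],
  [[0,0,-2.1],[0,0,0],0.6],
])

```text
time: 11.3
ee_pos: [512.8, 209.6, 204.5]
ee_rot: [[1.0, 0.002, 0.005], [0.002, -1.0, 0.007], [0.005, -0.007, -1.0]]
contact_force: [-0.2, 0.4, -1.5]
finger_gap: 32.0
```

```bash
python3 - <<'E'
from h import *
o=arm.get_obs();print(o['time'],o['ee_pos'],o['contact_force'],o['finger_gap'])
a=snap('wrist','w5.png');b=arm.snapshot('scene');o=arm.get_obs()
u,v=proj('scene',[512,210,150]).astype(int);u0=max(0,u-60);v0=max(0,v-60)
c=cv2.resize(b[v0:v0+120,u0:u0+120],(400,400),interpolation=2)
cv2.imwrite('pics/c5.png',np.hstack([cv2.resize(a,(400,300)),c[:300]]) if 0 else cv2.hconcat([cv2.copyMakeBorder(cv2.resize(a,(400,300)),0,100,0,0,0),c]))
E
```

```text
11.3 [512.84706189 209.57992345 204.4951271 ] [-0.1939008   0.44514362 -1.50080815] 32.017700861238474
```

View pics/c5.png

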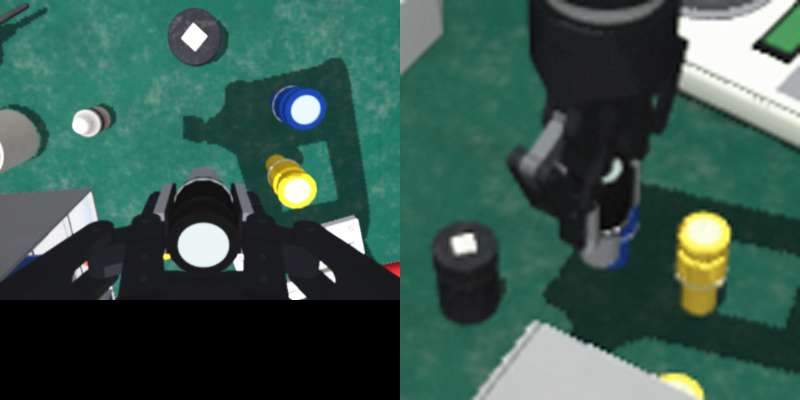

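The eyepiece is held upright, clear of the bench, with a load of about 1.5 N and the others undisturbed. I carry it over the pan.

>>> move_arm([
  [[0.04,0.1,0],[0,0,0],0.6],
  [[0.15,0.4,0],[0,0,0],0.6],
  [[0.35,0.9,0],[0,0,0],0.6],
  [[0.6,1.5,0],[0,0,0],0.6],
  [[0.85,2.1,0],[0,0,0],0.6],
  [[1.1,2.7,0],[0,0,0],0.6],
  [[1.35,3.3,0],[0,0,0],0.6],
  [[1.55,3.8,0],[0,0,0],0.6],
  [[1.7,4.2,0],[0,0,0],0.6],
  [[1.8,4.4,0],[0,0,0],0.6],
])

```text
time: 12.4
ee_pos: [603.6, -13.3, 201.9]
ee_rot: [[1.0, -0.001, 0.004], [-0.001, -1.0, 0.007], [0.004, -0.007, -1.0]]
contact_force: [-0.2, 0.2, -0.9]
finger_gap: 32.5
```

>>> move_arm([
  [[0.1,0.2,0],[0,0,0],0.6],
  [[0.2,0.5,0],[0,0,0],0.6],
  [[0.4,0.9,0],[0,0,0],0.6],
  [[0.55,1.3,0],[0,0,0],0.6],
  [[0.7,1.7,0],[0,0,0],0.6],
  [[0.8,1.95,0],[0,0,0],0.6],
  [[0.85,2.1,0],[0,0,0],0.6],
  [[0.88,2.15,0],[0,0,0],0.6],
  [[0.88,2.15,0],[0,0,0],0.6],
  [[0.88,2.15,0],[0,0,0],0.6],
])

```text
time: 13.4
ee_pos: [647.3, -120.1, 201.2]
ee_rot: [[1.0, -0.0, 0.003], [-0.0, -1.0, 0.007], [0.003, -0.007, -1.0]]
contact_force: [0.4, -0.9, -1.2]
finger_gap: 31.9
```

```bash
python3 - <<'E'
from h import *
o=arm.get_obs();print(o['time'],o['ee_pos'],np.round(o['ee_rot'],4),o['contact_force'],o['finger_gap'])
a=snap('wrist','w6.png')
print(proj('wrist',[646,-119,62],o),[proj('wrist',[646+55*np.cos(t),-119+55*np.sin(t),62],o).round() for t in(0,1.57,-1.57)])
E
```

```text
13.4 [ 647.25434517 -120.08951667  201.22879228] [[ 1.0e+00 -2.0e-04  3.0e-03]
 [-2.0e-04 -1.0e+00  7.2e-03]
 [ 3.0e-03 -7.2e-03 -1.0e+00]] [ 0.39508713 -0.89814412 -1.2211448 ] 31.875723511778517
[283.4464517  229.12890933] [array([283., 136.]), array([192., 229.]), array([375., 229.])]
```

View pics/w6.png

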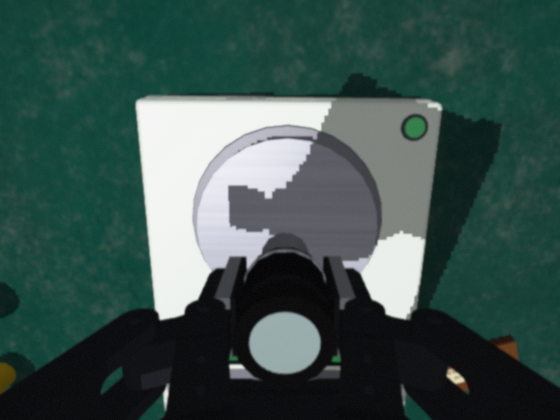

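Pan rim spans columns 193–382 and its top is near row 128, so the held eyepiece is centred within about 2 mm. I lower it.

>>> move_arm([
  [[0,0.0,0.05],[0,0,0],0.6],
  [[0,0,0.15],[0,0,0],0.6],
  [[0,0,0.3],[0,0,0],0.6],
  [[0,0,0.45],[0,0,0],0.6],
  [[0,0,0.6],[0,0,0],0.6],
  [[0,0,0.7],[0,0,0],0.6],
  [[0,0,0.76],[0,0,0],0.6],
  [[0,0,0.79],[0,0,0],0.6],
  [[0,0,0.8],[0,0,0],0.6],
  [[0,0,0.8],[0,0,0],0.6],
])

```text
time: 14.45
ee_pos: [647.6, -119.8, 161.6]
ee_rot: [[1.0, -0.0, 0.004], [-0.0, -1.0, 0.007], [0.004, -0.007, -1.0]]
contact_force: [0.3, 0.2, -1.4]
finger_gap: 32.4
```

>>> move_arm([
  [[0,0,0.005],[0,0,0],0.6],
  [[0,0,0.01],[0,0,0],0.6],
  [[0,0,0.015],[0,0,0],0.6],
  [[0,0,0.02],[0,0,0],0.6],
  [[0,0,0.025],[0,0,0],0.6],
  [[0,0,0.03],[0,0,0],0.6],
  [[0,0,0.03],[0,0,0],0.6],
  [[0,0,0.03],[0,0,0],0.6],
  [[0,0,0.03],[0,0,0],0.6],
  [[0,0,0.03],[0,0,0],0.6],
])

```text
time: 15.45
ee_pos: [647.6, -119.8, 160.1]
ee_rot: [[1.0, -0.0, 0.004], [-0.0, -1.0, 0.007], [0.004, -0.007, -1.0]]
contact_force: [-0.7, -0.2, -1.1]
finger_gap: 32.0
```

>>> move_arm([
  [[0,0,0.005],[0,0,0],0.6],
  [[0,0,0.01],[0,0,0],0.6],
  [[0,0,0.015],[0,0,0],0.6],
  [[0,0,0.02],[0,0,0],0.6],
  [[0,0,0.02],[0,0,0],0.6],
  [[0,0,0.02],[0,0,0],0.6],
  [[0,0,0.02],[0,0,0],0.6],
  [[0,0,0.02],[0,0,0],0.6],
  [[0,0,0.02],[0,0,0],0.6],
  [[0,0,0.02],[0,0,0],0.6],
])

```text
time: 16.45
ee_pos: [647.6, -119.8, 159.1]
ee_rot: [[1.0, -0.0, 0.004], [-0.0, -1.0, 0.007], [0.004, -0.007, -1.0]]
contact_force: [0.1, -0.0, -1.4]
finger_gap: 32.1
```

>>> move_arm([
  [[0,0,0.005],[0,0,0],0.6],
  [[0,0,0.01],[0,0,0],0.6],
  [[0,0,0.015],[0,0,0],0.6],
  [[0,0,0.02],[0,0,0],0.6],
  [[0,0,0.02],[0,0,0],0.6],
  [[0,0,0.02],[0,0,0],0.6],
  [[0,0,0.02],[0,0,0],0.6],
  [[0,0,0.02],[0,0,0],0.6],
  [[0,0,0.02],[0,0,0],0.6],
  [[0,0,0.02],[0,0,0],0.6],
])

```text
time: 17.45
ee_pos: [647.8, -119.8, 159.0]
ee_rot: [[1.0, 0.0, 0.004], [-0.0, -1.0, 0.007], [0.004, -0.007, -1.0]]
contact_force: [-2.9, 1.4, 5.3]
finger_gap: 31.9
```

Foot is in contact with the pan. I relax the pressure and open slowly.

>>> move_arm([
  [[0,0,0],[0,0,0],0.6],
  [[0,0,0],[0,0,0],0.4],
  [[0,0,0],[0,0,0],0.3],
  [[0,0,0],[0,0,0],0.25],
  [[0,0,0],[0,0,0],0.22],
  [[0,0,0],[0,0,0],0.19],
  [[0,0,0],[0,0,0],0.15],
  [[0,0,0],[0,0,0],0.1],
  [[0,0,0],[0,0,0],0.0],
  [[0,0,0],[0,0,0],-0.1],
], force=20)

```text
time: 18.45
ee_pos: [647.8, -119.8, 158.9]
ee_rot: [[1.0, -0.0, 0.004], [-0.0, -1.0, 0.007], [0.004, -0.007, -1.0]]
contact_force: [-0.0, -0.6, 0.1]
finger_gap: 47.2
```

>>> move_arm([
  [[0,0,0],[0,0,0],-0.2],
  [[0,0,0],[0,0,0],-0.3],
  [[0,0,0],[0,0,0],-0.4],
  [[0,0,0],[0,0,0],-0.5],
  [[0,0,0],[0,0,0],-0.5],
  [[0,0,-0.1],[0,0,0],-0.5],
  [[0,0,-0.3],[0,0,0],-0.5],
  [[0,0,-0.7],[0,0,0],-0.5],
  [[0,0,-1.2],[0,0,0],-0.5],
  [[0,0,-1.6],[0,0,0],-0.5],
])

```text
time: 19.45
ee_pos: [648.0, -120.5, 241.5]
ee_rot: [[1.0, 0.0, 0.007], [0.0, -1.0, 0.006], [0.007, -0.006, -1.0]]
contact_force: [-0.0, -0.2, -0.1]
finger_gap: 63.7
```

```bash
python3 - <<'E'
from h import *
o=arm.get_obs();print(o['time'],o['ee_pos'],o['contact_force'],o['finger_gap'])
a=snap('wrist','w7.png');b=arm.snapshot('scene')
u,v=proj('scene',[647,-120,90]).astype(int)
c=cv2.resize(b[v-50:v+50,u-50:u+50],(400,400),interpolation=2)
cv2.imwrite('pics/c7.png',cv2.hconcat([cv2.copyMakeBorder(cv2.resize(a,(400,300)),0,100,0,0,0),c]))
E
```

```text
19.45 [ 648.02330521 -120.49743709  241.4815189 ] [-0.00794945 -0.18013795 -0.07757506] 63.650750200580404
```

View pics/c7.png

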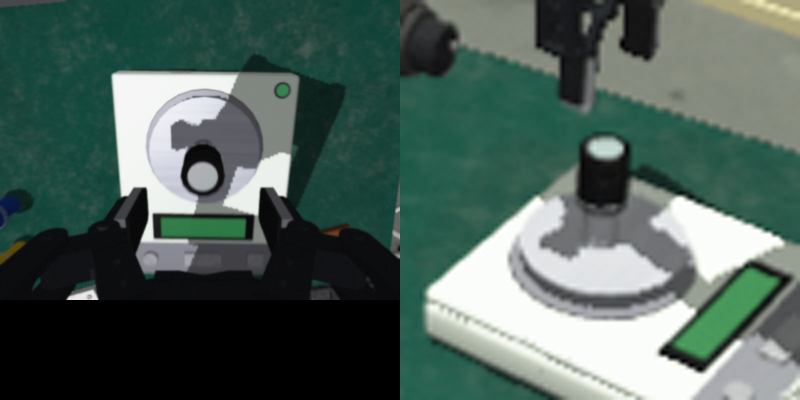

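The eyepiece stands upright, released, near the middle of the pan. Next I shut the gripper and go above the log key at (509.5,-181).

>>> move_arm([
  [[-0.3,0.1,0],[0,0,0],0.2],
  [[-0.8,0.3,0],[0,0,0],1],
  [[-1.3,0.5,0],[0,0,0],1],
  [[-1.8,0.8,0],[0,0,0],1],
  [[-2.3,1.0,0],[0,0,0],1],
  [[-2.6,1.2,0.2],[0,0,0],1],
  [[-2.77,1.21,0.5],[0,0,0],1],
  [[-2.77,1.21,0.9],[0,0,0],1],
  [[-2.77,1.21,1.2],[0,0,0],1],
  [[-2.77,1.21,1.4],[0,0,0],1],
], force=30)

```text
time: 20.55
ee_pos: [511.2, -180.8, 170.4]
ee_rot: [[1.0, -0.0, 0.011], [-0.0, -1.0, 0.005], [0.011, -0.005, -1.0]]
contact_force: [-0.3, -0.5, -0.7]
finger_gap: -0.2
```

>>> move_arm([
  [[0,0,0.1],[0,0,0],1],
  [[0,0,0.1],[0,0,0],1],
  [[0,0,0.1],[0,0,0],1],
  [[0,0,0.1],[0,0,0],1],
  [[0,0,0.1],[0,0,0],1],
  [[0,0,0.1],[0,0,0],1],
  [[0,0,0.1],[0,0,0],1],
  [[0,0,0.1],[0,0,0],1],
  [[0,0,0.1],[0,0,0],1],
  [[0,0,0.1],[0,0,0],1],
])

```text
time: 21.55
ee_pos: [511.2, -180.8, 165.3]
ee_rot: [[1.0, -0.0, 0.011], [-0.0, -1.0, 0.005], [0.011, -0.005, -1.0]]
contact_force: [0.7, 0.2, -0.9]
finger_gap: 0.1
```

```bash
python3 - <<'E'
from h import *
o=arm.get_obs();print(o['time'],o['ee_pos'],np.round(o['ee_rot'],3),o['contact_force'],o['finger_gap'])
snap('wrist','w8.png');print(proj('wrist',[509.5,-181,48.5],o),proj('wrist',np.array(o['ee_pos'])+[0,0,-73],o))
E
```

```text
21.55 [ 511.16495091 -180.8054007   165.33373384] [[ 1.    -0.     0.011]
 [-0.    -1.     0.005]
 [ 0.011 -0.005 -1.   ]] [ 0.66943467  0.23656551 -0.93627857] 0.11413214096711581
[284.93508842 244.82539853] [283.95577478 278.07379778]
```

View pics/w8.png

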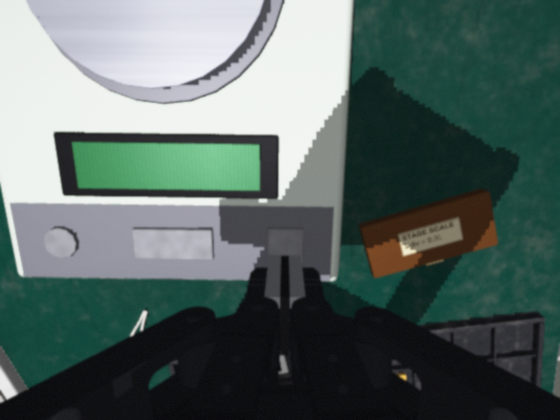

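Log key is at (285,241), under the fingertips as predicted (285,245). I descend.

>>> move_arm([
  [[0,0,0.1],[0,0,0],1],
  [[0,0,0.25],[0,0,0],1],
  [[0,0,0.4],[0,0,0],1],
  [[0,0,0.55],[0,0,0],1],
  [[0,0,0.68],[0,0,0],1],
  [[0,0,0.76],[0,0,0],1],
  [[0,0,0.81],[0,0,0],1],
  [[-0.01,0,0.84],[0,0,0],1],
  [[-0.01,0,0.86],[0,0,0],1],
  [[-0.01,0,0.86],[0,0,0],1],
])

```text
time: 22.6
ee_pos: [511.3, -180.6, 122.5]
ee_rot: [[1.0, -0.0, 0.011], [-0.0, -1.0, 0.005], [0.011, -0.005, -1.0]]
contact_force: [-0.1, -0.3, 0.2]
finger_gap: -0.0
```

>>> move_arm([
  [[0,0,0.01],[0,0,0],1],
  [[0,0,0.02],[0,0,0],1],
  [[0,0,0.03],[0,0,0],1],
  [[0,0,0.035],[0,0,0],1],
  [[0,0,0.04],[0,0,0],1],
  [[0,0,0.045],[0,0,0],1],
  [[0,0,0.05],[0,0,0],1],
  [[0,0,0.05],[0,0,0],1],
  [[0,0,0.05],[0,0,0],1],
  [[0,0,0.05],[0,0,0],1],
])

```text
time: 23.6
ee_pos: [511.4, -180.7, 120.2]
ee_rot: [[1.0, -0.0, 0.011], [-0.0, -1.0, 0.005], [0.011, -0.005, -1.0]]
contact_force: [-1.3, -0.1, 3.6]
finger_gap: 0.0
```

Same as the zero key: 3.6 N now. One more push of about 1.25 mm.

>>> move_arm([
  [[0,0,0.01],[0,0,0],1],
  [[0,0,0.02],[0,0,0],1],
  [[0,0,0.03],[0,0,0],1],
  [[0,0,0.03],[0,0,0],1],
  [[0,0,0.03],[0,0,0],1],
  [[0,0,0.03],[0,0,0],1],
  [[0,0,0.03],[0,0,0],1],
  [[0,0,0.03],[0,0,0],1],
  [[0,0,0.03],[0,0,0],1],
  [[0,0,0.03],[0,0,0],1],
])

```text
time: 24.6
ee_pos: [511.4, -180.7, 119.4]
ee_rot: [[1.0, -0.0, 0.011], [-0.0, -1.0, 0.005], [0.011, -0.005, -1.0]]
contact_force: [-2.3, 0.9, 7.9]
finger_gap: 0.1
```

>>> move_arm([
  [[0,0,-0.05],[0,0,0],1],
  [[0,0,-0.2],[0,0,0],1],
  [[0,0,-0.5],[0,0,0],1],
  [[0,0,-0.9],[0,0,0],1],
  [[-0.2,0.2,-1.3],[0,0,0],1],
  [[-0.4,0.5,-1.7],[0,0,0],1],
  [[-0.7,0.9,-2.0],[0,0,0],1],
  [[-1.0,1.4,-2.2],[0,0,0],1],
  [[-1.2,1.7,-2.2],[0,0,0],1],
  [[-1.2,1.7,-2.2],[0,0,0],1],
])

```text
time: 25.6
ee_pos: [449.6, -268.2, 229.8]
ee_rot: [[1.0, -0.003, 0.013], [-0.003, -1.0, 0.003], [0.013, -0.003, -1.0]]
contact_force: [0.5, 0.9, 0.3]
finger_gap: -0.0
```

```bash
python3 - <<'E'
from h import *
o=arm.get_obs();print(o['time'],o['ee_pos'],o['contact_force'],np.abs(o['qvel']).max())
a=snap('top','top2.png');b=arm.snapshot('scene')
u,v=proj('scene',[647,-120,90]).astype(int)
c=cv2.resize(b[v-50:v+50,u-50:u+50],(390,390),interpolation=2)
cv2.imwrite('pics/c9.png',cv2.hconcat([cv2.copyMakeBorder(cv2.resize(a[100:300,150:430],(400,286)),0,104,0,0,0),c]))
E
```

```text
25.6 [ 449.57823797 -268.17465374  229.78255961] [0.4621963  0.91868349 0.28225108] 0.04191717752561328
```

View pics/c9.png

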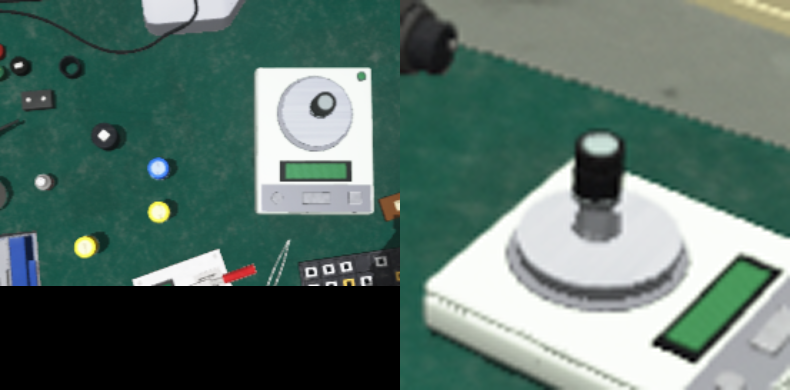

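The top view shows the eyepiece on the pan, lens at (324,102) in the crop. The can, objective, loupe and look-alikes are where they were, and the scene view shows the eyepiece upright. The arm is clear, so I hand in.

```bash
python3 -c "
from h import *
print(arm.finish_job())"
```

```text
the job is handed in; nothing more can be done
None
```

I handed the job in at about 26 s. `finish_job` gives no verdict, so what follows rests on my own checks.

- **Zero key:** pressed with the pan empty, to about 10 N at the end of the press.
- **Eyepiece:** gripped by its head, lifted, set down about 2 mm from the pan's centre, and let go slowly. It carried no load from the gripper afterwards.
- **Log key:** pressed to about 7.9 N with the eyepiece standing on the pan, then released.

In the last pictures the eyepiece stands upright near the middle of the pan. The can, objective, loupe and look-alikes look unmoved, judged by eye rather than measured. The arm was clear and contact force was down to about 1 N, the noise level. I read the wrist force only at the end of each move, so peaks within a move were not seen. No check failed or disagreed beyond 2–3 mm of position correction.

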